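Clamp the set-up block in the cam fixture

TASK

Clamp the drilled steel set-up block in the fixture so that the fixture can be zeroed on it. Push the block with a fingertip, first back against the long rail and then along it until its end rests against the end stop; only then push the cam lever round with a finger, as far as it goes, so that the cam holds the block tight. Only push: do not pick anything up, keep the block flat on the plate, and leave the other things where they are.

Things in the scene. Friction and masses are not known exactly. Their poses are not given: they have to be found in the camera images.
- fixture: cam-clamp fixture, fixed to the cart: dark grey metal plate 170 x 260 x 16 mm carrying a rail, an end stop and a cam lever. Origin: centre of the plate's underside; x across the plate (away from the robot when not yawed), y along it, z up; plate top at z = 16 mm. Numbers 'in the fixture' below are in this frame, mm. The cam lever is on the robot's side of the block's place, the rail on the far side.
- rail_mid (a point): middle of the long steel rail's working face, at x = 45, y = -17.5 in the fixture; the face looks to the fixture's -x (to the robot) and runs from y = -120 to 85. The rail is 16 mm wide and stands 18 mm above the plate (screw heads 3 mm more).
- stop_mid (a point): middle of the end stop's working face, at x = 22, y = 60 in the fixture; the face looks to the fixture's -y and runs from x = 2 to 42; the steel stop stands 18 mm above the plate.
- block_home (a point): where the centre of the block's underside is when the block is home, its long side on the rail's face and its +y end on the end stop: x = 19.6, y = 22 in the fixture, at the plate's top.
- setup_block: loose drilled steel set-up block (1-2-3 block) on the fixture's plate, 51 (its x) x 76 (its y) x 26 mm (z), 0.5 to 0.9 kg. Origin: centre of its underside. It starts flat on the plate, up to 8 degrees askew, 8 to 20 mm off the rail and 55 to 80 mm short of the end stop. (A second one on the bench behind has no part in this.)
- clamp_lever (a joint): angle of the cam lever about its vertical axis, rad: 0 = fully open; grows counter-clockwise seen from above; 2.09 = closed on its stop. Seen from above the lever points at 150 degrees + this angle from the fixture's +x (counter-clockwise): open towards the robot and left, closed along the fixture's -y. Starts at 0 to 0.45, where the cam is clear of a block sliding on the rail.
- lever_grip (a point): point on the centre line of the lever's round black grip, 75 mm from the axis, 42 mm above the plate's underside. Grip: 13 to 19 mm thick, 46 to 102 mm from the axis; inward of it a steel bar 12 mm wide. 17 mm free below it to the plate's top. A light turn (1 to 2 N here) until the cam meets the block, then stiffer (up to about 10 N) to the stop; it stays where it is left.
- cam_axis (a point): point on the lever's vertical axis (x = -27.1, y = 20 in the fixture) at the plate's top; the hub over it is 36 mm high. Under the lever sits the cam that turns with it: a steel eccentric disc, radius 16 mm, 20 mm high. With the lever closed it presses on the block's long side.
- t_bolt: bystander: black T-slot bolt with nut, standing, 34 x 30 x 66 mm; origin at centre of underside
- collet: bystander: steel spring collet, standing, 33 mm thick, 42 mm high; origin at centre of underside
- feeler_gauge: bystander: folded steel feeler gauge, 14 x 100 x 10 mm, lying on the fixture's plate beyond the end stop; origin at centre of underside
- mallet: bystander: orange dead-blow hammer, 32 x 160 x 35 mm, lying at the cart's left edge; origin at centre of underside

How it is judged:
By the outcome, as a careful person would: the job done as asked, in the order asked, and still so for the second after the job is handed in, with the robot touching nothing.
It also fails if it takes over 61 s, if anything falls off the work surface, if the arm or the gripper's body presses on something with over 40 N, if the wrist force passes 120 N, or if a joint passes its speed limit or range.

ROBOT

A 7-joint arm with a two-finger parallel gripper is mounted at the origin on a cart in front of the work surface, level with it; the furniture and walls round the work are solid. World frame = base frame: x ahead of the robot, y to its left, z up, the work surface at z = 0. Lengths are in m, angles in rad, forces in N, time in s.
With the tool pointing down it reaches from about 0.4 to 0.9 m from the base axis. Payload 5.5 kg.
Tool frame: the origin (TCP) lies on the centre line of the jaws, within the pads' length; the fingertips stand 11 mm ahead of it and the grasp point (between the pads) lies 8 mm behind it; z points along the fingers, y is the line along which they close (so a half turn about z gives the same grasp; the last joint's range is limited). The gripper opens to 85 mm and grips with 20 to 120 N. Pads are 22 mm wide; open, the fingers measure 114 mm over their backs; the gripper's body (76 mm by 85 mm) begins 54 mm behind the grasp point. The pads swing forward as they close: fully open they stand 13 mm farther back than shut.
Start: joints at [-0.973, 0.501, -0.427, 1.55, 0.221, 1.138, -0.21], TCP at [0.214, 0.614, 0.207] pointing down, gripper open.
Joint ranges: [-2.88, 2.88], [-0.31, 2.03], [-1.54, 1.56], [0.2, 2.42], [-1.41, 4.55], [0.19, 2.02], [-2.57, 2.57]. Speed limits (rad/s): [2.57, 2.57, 3.14, 3.14, 3.14, 3.14, 3.14].

INTERFACE

Orientations are given as a rotation vector (axis times angle).
In Python, from station import observe, snapshot, order gives the robot as it stands.
- The arm moves only by the tool step_arm, never from a script. Its argument "commands" is text: rows parted by semicolons, each of 6 numbers parted by spaces: the shift along the world's x, y, z in mm, then the turn, a rotation vector about the world's x, y, z in degrees. A call has exactly 8 rows; each row is the pose to reach, as a shift and turn from the pose commanded when the call began; what a row does not reach only later rows make up. A row lasts 1/10 s, in which the tool goes at most 50 mm and 8.59 degrees, less where a joint would pass 70% of its speed; a pose out of reach is approached as far as the arm can. A call with a gripper value outside its range is refused whole. "jaw" is the opening, from 0 (shut) to 1 (fully open), set as the call begins (left out, the last holds). The fingers move at their own pace and stop on an object; "squeeze" is the grip in N (left out, the last holds). Time passes only in rows, so rows that repeat a pose let the fingers close, or fill a call up. It gives the time, the measured TCP pose, the force, the opening and the grip force at its end, in the units of the state.
- observe(): the state, without advancing time (a new reading comes with each control period).
- snapshot(name): name is "side" or "top"; returns a dict with "image" (480x640x3 uint8, blue, green, red), "depth" (480x640 float32, m along the optical axis (not along the pixel's ray), 0 where there is no reading), "intrinsics" (3x3 intrinsics, pixels), "cam_to_world" (4x4, takes a point from camera to world coordinates). Camera axes: x right, y up, looking along -z (the intrinsics and any distortion apply to the point x, -y, -z); pixel columns grow to the right and rows downward; lengths in m; the calibration is good to about 2 mm. A picture is of the moment at which its call begins.
- order.finish_job(): hands the job in; it is judged then, once.
The state is a dict: "clock": time; "joint_pos": joint angles; "joint_velocities": joint speeds; "effort": joint torques, N m; "tcp_pos": TCP position; "orientation": TCP orientation; "ft_force": force on the tool from outside, world axes, zero at the start; "torque": the same for the moment, N m; "width": finger opening in m; "grasp_force": force on a finger pad.
Only numpy, scipy, OpenCV 4.12 (cv2) and the standard library are available. Lean on these libraries where they do the work, as an engineer would, in place of code of your own. Each camera call takes 0.05 s, during which the arm holds its last target. There are 200 camera calls.

## Working session

There is one attempt and no reset: what is moved stays moved. The work goes in short steps, Python scripts to look and compute and a tool call to move; the robot and the scene stay as the last step left them, time stands still between calls to the robot, and variables do not carry over. Pictures are saved under pics/ and viewed, at most 10 in all, crops included, and the job is handed in when it is done.

Besides the shell and the picture viewer there is one more tool, called by a JSON object that holds its "name" and its "arguments", one argument or row to a line. step_arm: Moves the arm, as the interface text tells. Its arguments: {"type":"object","properties":{"commands":{"type":"string"},"jaw":{"type":"number"},"squeeze":{"type":"number"}},"required":["commands"]}

```bash
mkdir -p pics; ls
cat > h.py <<'E'
import numpy as np, cv2
from station import observe, snapshot, order
def snap(n):
    s=snapshot(n); np.savez('%s.npz'%n,**{k:np.array(v) for k,v in s.items()}); return s
def px(s,u,v,z=None):
    K=s['intrinsics'];T=s['cam_to_world']
    r=np.array([(u-K[0,2])/K[0,0],-(v-K[1,2])/K[1,1],-1.0])
    if z is None:
        d=s['depth'][int(v),int(u)]
    else:
        R=T[:3,:3]@r; d=(z-T[2,3])/R[2]
    return (T@np.r_[r*d,1])[:3]
def proj(s,p):
    K=s['intrinsics'];T=np.linalg.inv(s['cam_to_world']); c=T@np.r_[p,1]
    return K[0,2]+K[0,0]*c[0]/-c[2], K[1,2]-K[1,1]*c[1]/-c[2]
E
python3 - <<'E'
from h import *
for n in ('top','side'):
    s=snap(n); cv2.imwrite(f'pics/{n}0.png',s['image']); print(n,s['intrinsics'].tolist(),np.round(s['cam_to_world'],3).tolist(),[k for k in s])
o=observe();print(o)
E
```

```text
pics
top [[543.5772680446769, 0.0, 318.1202236415571], [0.0, 543.5772680446769, 232.56099349023526], [0.0, 0.0, 1.0]] [[0.01, 0.982, -0.187, 0.312], [-1.0, 0.006, -0.023, -0.009], [-0.022, 0.188, 0.982, 1.152], [0.0, 0.0, 0.0, 1.0]] ['image', 'depth', 'intrinsics', 'cam_to_world']
side [[621.031135963867, 0.0, 321.5509717301936], [0.0, 621.031135963867, 247.27873662032852], [0.0, 0.0, 1.0]] [[-1.0, 0.004, 0.009, 0.53], [0.006, -0.517, 0.856, 0.919], [0.007, 0.856, 0.517, 0.611], [0.0, 0.0, 0.0, 1.0]] ['image', 'depth', 'intrinsics', 'cam_to_world']
{'clock': 0.1, 'joint_pos': array([-0.97280165,  0.50177264, -0.42680282,  1.55136352,  0.22082302,
        1.13831868, -0.21029859]), 'joint_velocities': array([-1.47880936e-04, -1.39849010e-03, -9.10292950e-04, -1.78321098e-03,
        2.33694755e-05, -1.54006082e-03, -7.17202053e-04]), 'effort': array([-1.08444566e-02, -5.70816708e+01, -5.83813012e+00, -2.81746763e+01,
        1.06400551e-02,  5.69966709e-03, -3.27019073e-06]), 'tcp_pos': array([0.21339471, 0.6132468 , 0.20614356]), 'orientation': array([-5.23293967e-01, -3.09736036e+00,  2.78217984e-03]), 'ft_force': array([-0.44608105,  0.88528435,  0.36155827]), 'torque': array([-0.00862099, -0.01213743, -0.0786007 ]), 'grasp_force': 0.0, 'width': 0.0852427692369751}
```

View pics/top0.png

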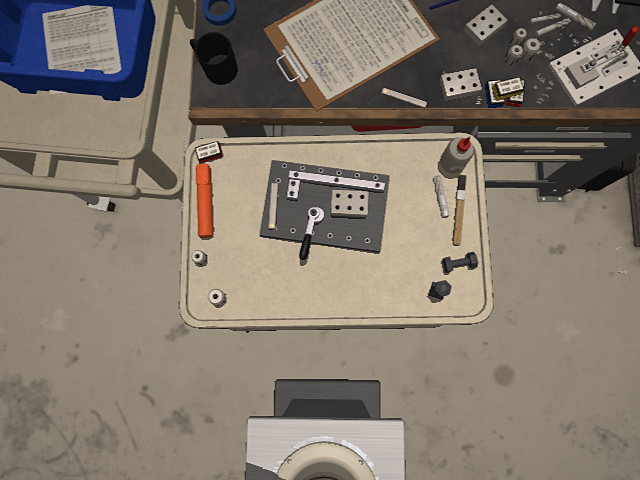

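View pics/side0.png

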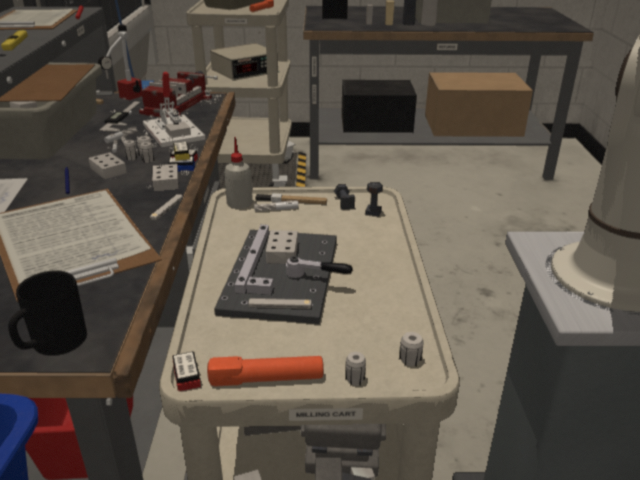

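The top view shows the fixture around (325,207), the block at (349,203), the cam hub at (316,213) and the lever grip at (305,247). I'll enlarge it.

Run:
```python
from h import *
s=np.load('top.npz'); c=s['image'][152:267,252:402]; cv2.imwrite('pics/top0c.png',cv2.resize(c,None,fx=5,fy=5,interpolation=cv2.INTER_CUBIC))
```

```text
(no output)
```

View pics/top0c.png

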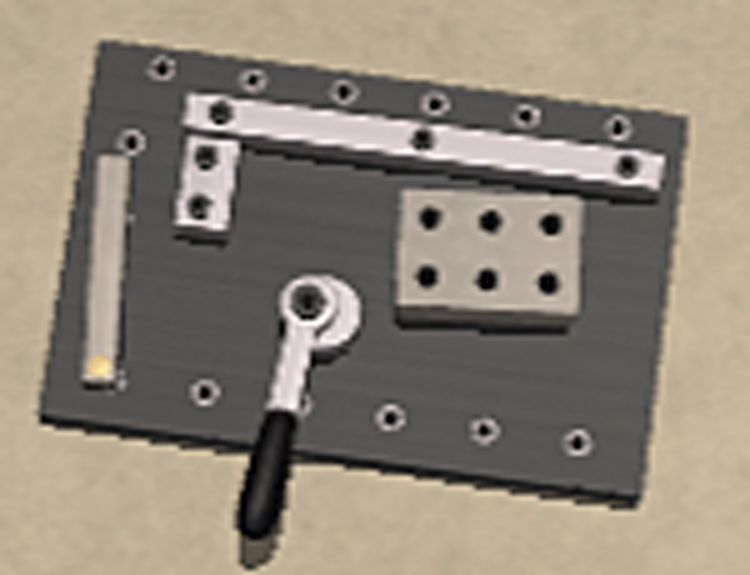

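```bash
cat >> h.py <<'E'
def P(s,c,z,o=(252,152),f=5): return px(s,c[0]/f+o[0]-.4,c[1]/f+o[1]-.4,z)
def fitrect(local,world):
    # 2D rigid fit
    L=np.array(local)/1000;W=np.array(world)[:,:2];lc=L.mean(0);wc=W.mean(0)
    a=(L-lc)@[1,1j];b=(W-wc)@[1,1j];th=np.angle(np.vdot(a,b));R=np.array([[np.cos(th),-np.sin(th)],[np.sin(th),np.cos(th)]])
    t=wc-R@lc;return th,t,np.round(1000*(L@R.T+t-W),1)
E
python3 - <<'E'
from h import *
s=np.load('top.npz')
pl=[P(s,c,.016) for c in [(100,42),(688,118),(637,497),(40,415)]]
th,t,e=fitrect([(85,130),(85,-130),(-85,-130),(-85,130)],pl);print('fix',np.degrees(th),t,e.tolist())
rl=[P(s,c,.034) for c in [(187,94),(664,156),(660,190),(183,124)]]
th2,t2,e=fitrect([(61,85),(61,-120),(45,-120),(45,85)],rl);print('rail',np.degrees(th2),t2,e.tolist())
b=[P(s,c,.042) for c in [(402,188),(583,198),(578,315),(396,308)]]
tb,pb,e=fitrect([(25.5,38),(25.5,-38),(-25.5,-38),(-25.5,38)],b);print('blk',np.degrees(tb),pb,e.tolist())
R=np.array([[np.cos(th),-np.sin(th)],[np.sin(th),np.cos(th)]])
inv=lambda p:np.round(1000*R.T@(np.array(p)[:2]-t),1)
print('blk in fix',inv(pb),np.degrees(tb-th))
h=P(s,(308,298),.052);g=P(s,(262,500),.042);print('hub',inv(h),'tip',inv(g),h,g, np.degrees(np.arctan2(*(inv(g)-inv(h))[::-1])))
for n,x in dict(axis=(-27.1,20),home=(19.6,22),stop=(22,60),rail=(45,-17.5)).items(): print(n,R@np.array(x)/1000+t)
for (u,v) in [(300,300),(370,240),(349,203),(316,213),(340,184)]: print(u,v,px(s,u,v))
E
```

```text
fix -7.565020728044836 [0.59039092 0.00484123] [[1.5, 0.8], [0.8, -0.7], [-1.5, -2.1], [-0.8, 2.0]]
rail -7.687210184395949 [0.59053271 0.00500865] [[1.2, -0.5], [0.5, 0.1], [-0.4, 0.3], [-1.3, 0.2]]
blk -2.515162143015862 [ 0.59005436 -0.04775705] [[-0.5, -0.1], [0.2, 0.2], [-0.2, 0.0], [0.5, -0.1]]
blk in fix [  6.6 -52.2] 5.049858585028974
hub [-25.7  19.9] tip [-110.9   27.1] [0.56750295 0.02800241 0.052     ] [0.48404141 0.04632426 0.042     ] 175.16958004171005
axis [0.56615982 0.0282349 ]
home [0.61271665 0.02406938]
stop [0.62009851 0.06142267]
rail [ 0.63269535 -0.01843075]
300 300 [ 0.38725326  0.05532995 -0.00102662]
370 240 [ 0.51354744 -0.09180917  0.01804545]
349 203 [ 0.58797121 -0.04664942  0.04166131]
316 213 [0.5635087  0.02211698 0.05284484]
340 184 [ 0.63287668 -0.02785903  0.02883441]
```

The enlarged crop gives fixture yaw −7.6° with its origin at (0.5905, 0.005). The block is at fixture (6.6, −52), 5° askew. The lever is at about 175°, which is 0.44 rad. I'll shut the jaws and move above the near side of the block.

{"name": "step_arm", "arguments": {
  "commands": "325 -655 0 0 0 11.6;325 -655 0 0 0 11.6;325 -655 0 0 0 11.6;325 -655 0 0 0 11.6;325 -655 0 0 0 11.6;325 -655 0 0 0 11.6;325 -655 0 0 0 11.6;325 -655 0 0 0 11.6",
  "jaw": 0,
  "squeeze": 60
}}

```text
clock: 0.9
tcp_pos: [0.3917, 0.2535, 0.207]
orientation: [0.208, 3.135, -0.0]
ft_force: [1.4, -0.2, -0.1]
width: -0.0001
grasp_force: 0.0
```

{"name": "step_arm", "arguments": {
  "commands": "147 -294 0 0 0 0;147 -294 0 0 0 0;147 -294 0 0 0 0;147 -294 0 0 0 0;147 -294 0 0 0 0;147 -294 0 0 0 0;147 -294 -80 0 0 0;147 -294 -80 0 0 0"
}}

```text
clock: 1.7
tcp_pos: [0.5387, -0.0414, 0.1256]
orientation: [0.214, 3.134, -0.001]
ft_force: [-0.5, 1.1, -0.7]
width: 0.0
grasp_force: 0.0
```

Run:
```python
from h import *
s=snap('side'); c=s['image'][130:330,200:400]; a=cv2.resize(c,None,fx=3,fy=3,interpolation=cv2.INTER_CUBIC)
cv2.imwrite('pics/side1c.png',a)
for n,p in dict(tip=(.5387,-.0414,.1146),tcp=(.5387,-.0414,.1256)).items():
    u,v=proj(s,np.array(p)); print(n,(u-200)*3,(v-130)*3)
```

```text
tip 333.62032552659485 228.53754168200865
tcp 333.5974997118347 211.53984028198323
```

View pics/side1c.png

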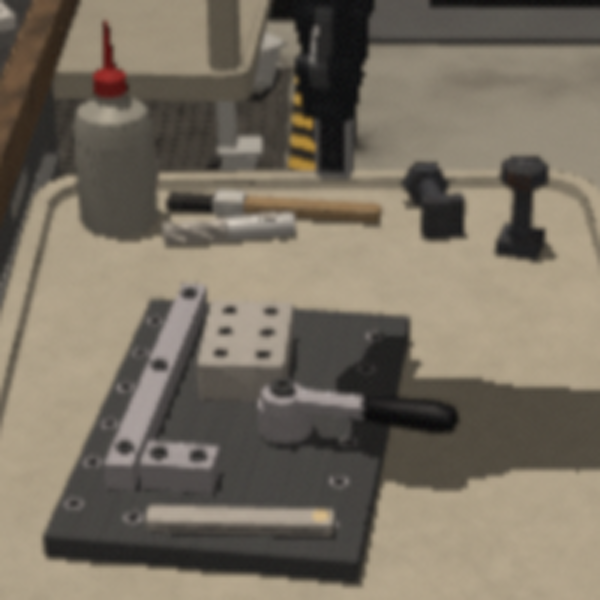

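Run:
```python
from h import *
s=np.load('side.npz')
print(observe()['tcp_pos'],observe()['clock'])
for v in range(135,196,5):print(v,[np.round(px(s,u,v),3).tolist() for u in (306,312,318)], s['image'][v,312])
```

```text
[ 0.53482488 -0.04233765  0.1199909 ] 1.75
135 [[0.546, -0.006, 0.258], [0.537, 0.002, 0.262], [0.528, -0.019, 0.253]] [18 16 17]
140 [[0.546, 0.001, 0.253], [0.537, -0.001, 0.252], [0.527, -0.021, 0.244]] [18 18 17]
145 [[0.546, 0.009, 0.247], [0.537, -0.011, 0.239], [0.527, -0.025, 0.234]] [19 19 20]
150 [[0.546, 0.018, 0.243], [0.537, 0.017, 0.243], [0.527, -0.022, 0.227]] [22 21 20]
155 [[0.546, 0.018, 0.235], [0.537, 0.021, 0.236], [0.527, -0.022, 0.218]] [18 17 17]
160 [[0.546, 0.001, 0.219], [0.537, 0.01, 0.223], [0.527, -0.042, 0.201]] [20 19 18]
165 [[0.547, -0.013, 0.204], [0.537, -0.001, 0.21], [0.527, -0.03, 0.197]] [19 18 18]
170 [[0.547, -0.027, 0.189], [0.537, -0.027, 0.189], [0.527, -0.048, 0.18]] [18 17 17]
175 [[0.547, -0.033, 0.177], [0.537, -0.028, 0.18], [0.527, -0.045, 0.172]] [18 18 18]
180 [[0.547, -0.027, 0.171], [0.537, -0.026, 0.171], [0.521, -2.204, -0.841]] [19 17 18]
185 [[0.547, -0.03, 0.161], [0.537, -0.028, 0.161], [0.521, -2.157, -0.849]] [21 21 20]
190 [[0.553, -0.328, 0.007], [0.54, -0.328, 0.007], [0.526, -0.329, 0.007]] [79 92 99]
195 [[0.553, -0.315, 0.001], [0.54, -0.318, -0.001], [0.526, -0.32, -0.001]] [136 160 175]
```

Run:
```python
from h import *
o=observe();print(o['tcp_pos'],o['joint_velocities'].round(3),o['width'])
s=snap('side')
for v in range(175,211,3):print(v,[np.round(px(s,u,v),3).tolist() for u in (306,312,318)])
o=observe();print(o['tcp_pos'],o['clock'])
t=snap('top');cv2.imwrite('pics/x.png',t['image'])
```

```text
[ 0.53482488 -0.04233765  0.1199909 ] [-0.022 -0.049 -0.019  0.023 -0.012  0.153 -0.035] 2.0311166694966725e-05
175 [[0.547, -0.038, 0.175], [0.537, -0.029, 0.18], [0.527, -0.037, 0.176]]
178 [[0.588, -2.234, -0.843], [0.537, -0.033, 0.172], [0.527, -0.034, 0.172]]
181 [[0.587, -2.196, -0.843], [0.537, -0.032, 0.167], [0.527, -0.033, 0.167]]
184 [[0.587, -2.151, -0.841], [0.537, -0.029, 0.163], [0.527, -0.034, 0.161]]
187 [[0.553, -0.334, 0.011], [0.537, -0.031, 0.157], [0.527, -0.033, 0.155]]
190 [[0.553, -0.33, 0.006], [0.537, -0.038, 0.147], [0.527, -0.032, 0.15]]
193 [[0.553, -0.329, -0.001], [0.54, -0.321, 0.003], [0.526, -0.323, 0.002]]
196 [[0.553, -0.308, 0.002], [0.539, -0.308, 0.002], [0.526, -0.312, 0.0]]
199 [[0.552, -0.273, 0.012], [0.539, -0.27, 0.014], [0.526, -0.272, 0.012]]
202 [[0.552, -0.275, 0.004], [0.539, -0.269, 0.007], [0.526, -0.266, 0.009]]
205 [[0.552, -0.269, -0.0], [0.539, -0.267, 0.001], [0.526, -0.265, 0.002]]
208 [[0.552, -0.259, -0.003], [0.539, -0.252, 0.002], [0.526, -0.261, -0.003]]
[ 0.53425827 -0.04058142  0.12229917] 1.8
```

{"name": "step_arm", "arguments": {
  "commands": "0 0 0 0 0 0;0 0 0 0 0 0;0 0 0 0 0 0;0 0 0 0 0 0;0 0 0 0 0 0;0 0 0 0 0 0;0 0 0 0 0 0;0 0 0 0 0 0"
}}

```text
clock: 2.65
tcp_pos: [0.5383, -0.0384, 0.1271]
orientation: [-0.208, -3.135, 0.0]
ft_force: [0.6, -0.7, -0.3]
width: 0.0003
grasp_force: 0.0
```

Run:
```python
from h import *
o=observe();print(o['tcp_pos'],o['orientation'],o['ft_force'])
s=snap('side')
for v in range(187,225,3):print(v,[np.round(px(s,u,v),3).tolist() for u in (306,312,318)])
a=cv2.resize(s['image'][100:300,220:420],None,fx=2.9,fy=2.9,interpolation=cv2.INTER_CUBIC)
cv2.imwrite('pics/side2c.png',a)
```

```text
[ 0.53828909 -0.03842463  0.12709193] [-2.07782664e-01 -3.13460028e+00  1.84217586e-05] [ 0.62564818 -0.74441545 -0.33726113]
187 [[0.547, -0.034, 0.155], [0.537, -0.027, 0.158], [0.526, -0.338, 0.009]]
190 [[0.553, -0.332, 0.005], [0.54, -0.332, 0.005], [0.526, -0.329, 0.006]]
193 [[0.553, -0.33, -0.002], [0.54, -0.323, 0.002], [0.526, -0.33, -0.002]]
196 [[0.553, -0.309, 0.001], [0.539, -0.312, -0.0], [0.526, -0.313, -0.001]]
199 [[0.552, -0.272, 0.013], [0.539, -0.271, 0.013], [0.526, -0.275, 0.011]]
202 [[0.552, -0.274, 0.005], [0.539, -0.27, 0.006], [0.526, -0.268, 0.008]]
205 [[0.552, -0.262, 0.003], [0.539, -0.266, 0.002], [0.526, -0.266, 0.001]]
208 [[0.552, -0.251, 0.002], [0.539, -0.253, 0.001], [0.526, -0.254, 0.0]]
211 [[0.552, -0.239, 0.001], [0.539, -0.242, -0.0], [0.526, -0.241, 0.0]]
214 [[0.551, -0.226, 0.001], [0.539, -0.225, 0.001], [0.526, -0.224, 0.002]]
217 [[0.551, -0.214, -0.0], [0.539, -0.219, -0.002], [0.526, -0.214, 0.0]]
220 [[0.551, -0.198, 0.002], [0.539, -0.202, -0.0], [0.526, -0.199, 0.001]]
223 [[0.551, -0.187, 0.001], [0.539, -0.188, 0.0], [0.526, -0.187, 0.001]]
```

View pics/side2c.png

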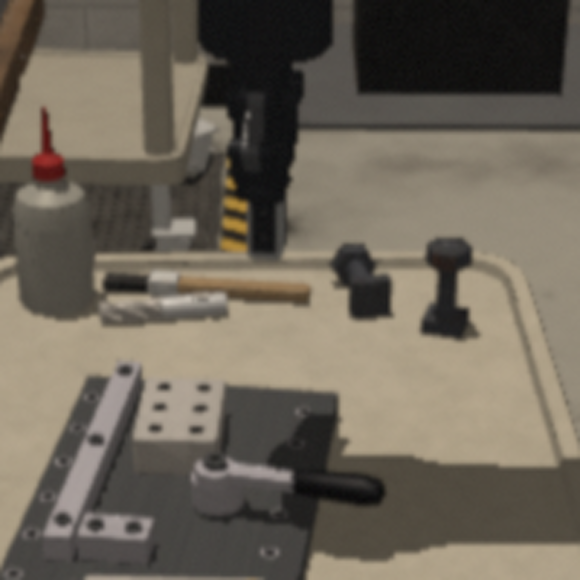

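The side view shows the fingertip ending at crop (266,254). Depth puts that at z≈0.155, well above the 0.116 I expected from the TCP. I'll lower to a height that is safe either way and measure again.

{"name": "step_arm", "arguments": {
  "commands": "0 0 -30 0 0 0;0 0 -60 0 0 0;0 0 -67 0 0 0;0 0 -67 0 0 0;0 0 -67 0 0 0;0 0 -67 0 0 0;0 0 -67 0 0 0;0 0 -67 0 0 0"
}}

```text
clock: 3.5
tcp_pos: [0.539, -0.0384, 0.061]
orientation: [0.208, 3.133, 0.0]
ft_force: [-0.3, -0.1, -0.9]
width: 0.0002
grasp_force: 0.0
```

Run:
```python
from h import *
o=observe();print(o['tcp_pos'],o['ft_force'],o['joint_pos'])
s=snap('side')
for v in range(205,260,3):print(v,[np.round(px(s,u,v),3).tolist() for u in (306,312,318)])
t=snap('top')
a=cv2.resize(s['image'][150:300,220:400],None,fx=3,fy=3,interpolation=cv2.INTER_CUBIC)
b=cv2.resize(t['image'][140:290,250:370],None,fx=3,fy=3,interpolation=cv2.INTER_CUBIC)[:, :250]
cv2.imwrite('pics/both3.png',np.hstack([a,b]))
```

```text
[ 0.53900018 -0.03840151  0.06099256] [-0.28566959 -0.12501953 -0.92148145] [ 0.09577082  0.47036955 -0.09176883  1.94930538  0.06287085  0.72306355
  1.40530829]
205 [[0.547, -0.009, 0.134], [0.537, -0.005, 0.135], [0.526, -0.266, 0.002]]
208 [[0.547, -0.024, 0.12], [0.537, -0.023, 0.121], [0.526, -0.253, 0.001]]
211 [[0.547, -0.024, 0.114], [0.537, -0.022, 0.115], [0.526, -0.246, -0.002]]
214 [[0.548, -0.025, 0.108], [0.537, -0.025, 0.108], [0.526, -0.227, 0.0]]
217 [[0.548, -0.026, 0.101], [0.537, -0.024, 0.103], [0.526, -0.215, -0.0]]
220 [[0.548, -0.026, 0.096], [0.537, -0.022, 0.098], [0.526, -0.206, -0.002]]
223 [[0.548, -0.032, 0.087], [0.537, -0.031, 0.087], [0.526, -0.186, 0.001]]
226 [[0.55, -0.175, 0.001], [0.538, -0.174, 0.001], [0.526, -0.173, 0.002]]
229 [[0.55, -0.164, -0.0], [0.538, -0.167, -0.002], [0.526, -0.165, -0.0]]
232 [[0.55, -0.149, 0.002], [0.538, -0.149, 0.001], [0.526, -0.151, 0.0]]
235 [[0.549, -0.11, 0.017], [0.538, -0.112, 0.016], [0.526, -0.113, 0.016]]
238 [[0.549, -0.097, 0.018], [0.538, -0.101, 0.016], [0.526, -0.104, 0.014]]
241 [[0.549, -0.089, 0.016], [0.538, -0.085, 0.018], [0.526, -0.089, 0.016]]
244 [[0.549, -0.077, 0.017], [0.538, -0.078, 0.016], [0.526, -0.077, 0.017]]
247 [[0.549, -0.067, 0.016], [0.538, -0.067, 0.016], [0.526, -0.067, 0.016]]
250 [[0.549, -0.056, 0.017], [0.537, -0.057, 0.016], [0.526, -0.057, 0.016]]
253 [[0.548, -0.042, 0.019], [0.537, -0.043, 0.018], [0.526, -0.045, 0.017]]
256 [[0.548, -0.032, 0.018], [0.537, -0.037, 0.015], [0.526, -0.034, 0.017]]
259 [[0.548, -0.027, 0.015], [0.537, -0.025, 0.016], [0.526, -0.022, 0.018]]
```

View pics/both3.png

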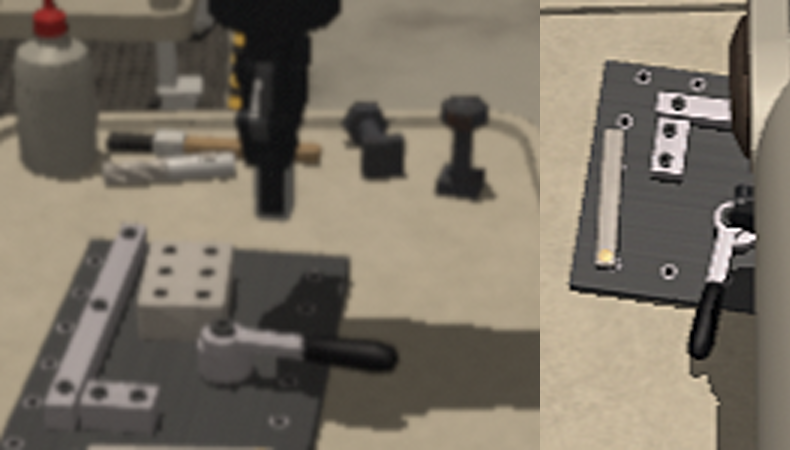

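The fingertip ends at side-view row ≈224.5, so the tip sits about 25 mm above the reported TCP z. I'll trust the camera for height and descend gently.

{"name": "step_arm", "arguments": {
  "commands": "0 0 -15 0 0 0;0 0 -25 0 0 0;0 0 -35 0 0 0;0 0 -42 0 0 0;0 0 -48 0 0 0;0 0 -52 0 0 0;0 0 -56 0 0 0;0 0 -56 0 0 0"
}}

```text
clock: 4.4
tcp_pos: [0.538, -0.0384, 0.0037]
orientation: [-0.208, -3.134, -0.0]
ft_force: [-0.8, 0.8, 0.3]
width: 0.0001
grasp_force: 0.0
```

Run:
```python
from h import *
o=observe();print(o['tcp_pos'],o['ft_force'])
s=snap('side')
for v in range(225,272,3):print(v,[np.round(px(s,u,v),3).tolist() for u in (306,312,318)])
```

```text
[ 0.53803102 -0.03835741  0.00368346] [-0.81712566  0.77678778  0.28715454]
225 [[0.547, 0.024, 0.114], [0.537, 0.024, 0.114], [0.527, -0.038, 0.079]]
228 [[0.547, 0.01, 0.1], [0.537, 0.016, 0.103], [0.527, -0.036, 0.074]]
231 [[0.547, 0.005, 0.091], [0.537, 0.008, 0.093], [0.527, -0.023, 0.076]]
234 [[0.547, -0.006, 0.079], [0.537, -0.007, 0.079], [0.527, -0.045, 0.057]]
237 [[0.548, -0.035, 0.056], [0.537, -0.028, 0.06], [0.527, -0.043, 0.052]]
240 [[0.548, -0.034, 0.051], [0.537, -0.024, 0.057], [0.527, -0.047, 0.043]]
243 [[0.548, -0.036, 0.044], [0.537, -0.026, 0.05], [0.527, -0.042, 0.04]]
246 [[0.548, -0.032, 0.04], [0.537, -0.026, 0.043], [0.527, -0.043, 0.033]]
249 [[0.548, -0.033, 0.033], [0.537, -0.024, 0.038], [0.526, -0.062, 0.015]]
252 [[0.548, -0.048, 0.017], [0.537, -0.052, 0.015], [0.526, -0.048, 0.017]]
255 [[0.548, -0.035, 0.018], [0.537, -0.041, 0.015], [0.526, -0.04, 0.015]]
258 [[0.548, -0.027, 0.017], [0.537, -0.03, 0.016], [0.526, -0.027, 0.018]]
261 [[0.547, 0.03, 0.047], [0.537, 0.032, 0.048], [0.526, -0.017, 0.018]]
264 [[0.547, 0.037, 0.046], [0.537, 0.038, 0.047], [0.527, 0.039, 0.047]]
267 [[0.547, 0.039, 0.041], [0.537, 0.039, 0.041], [0.527, 0.041, 0.042]]
270 [[0.547, 0.01, 0.016], [0.537, 0.011, 0.016], [0.526, 0.011, 0.016]]
```

The tip is now at z≈0.033, so the height offset holds. Now I'll push the block back to the rail along fixture +x, which is world (0.991, −0.132).

{"name": "step_arm", "arguments": {
  "commands": "5 -0.7 -5 0 0 0;10 -1.3 -5 0 0 0;13 -1.7 -5 0 0 0;16 -2.1 -5 0 0 0;18 -2.4 -5 0 0 0;20 -2.6 -5 0 0 0;22 -2.9 -5 0 0 0;24 -3.2 -5 0 0 0"
}}

```text
clock: 5.25
tcp_pos: [0.5618, -0.0413, -0.0011]
orientation: [-0.207, -3.134, -0.0]
ft_force: [-2.0, 0.3, -0.2]
width: -0.0001
grasp_force: 1.3
```

{"name": "step_arm", "arguments": {
  "commands": "1.5 -0.2 0 0 0 0;3 -0.4 0 0 0 0;4 -0.5 0 0 0 0;5 -0.7 0 0 0 0;5.5 -0.7 0 0 0 0;6 -0.8 0 0 0 0;6 -0.8 0 0 0 0;6 -0.8 0 0 0 0"
}}

```text
clock: 6.05
tcp_pos: [0.5684, -0.0425, -0.0008]
orientation: [0.208, 3.135, -0.0]
ft_force: [-2.5, 0.5, -1.2]
width: -0.0001
grasp_force: 0.9
```

{"name": "step_arm", "arguments": {
  "commands": "1 -0.1 0 0 0 0;2 -0.3 0 0 0 0;3 -0.4 0 0 0 0;3 -0.4 0 0 0 0;3 -0.4 0 0 0 0;3 -0.4 0 0 0 0;3 -0.4 0 0 0 0;3 -0.4 0 0 0 0"
}}

```text
clock: 6.85
tcp_pos: [0.569, -0.0424, -0.001]
orientation: [-0.207, -3.131, -0.0]
ft_force: [-6.9, 1.3, 5.5]
width: 0.0003
grasp_force: 4.0
```

Force has built up against the rail. I'll retract and go round to the block's −y end.

{"name": "step_arm", "arguments": {
  "commands": "-15 2 0 0 0 0;-29 3.8 0 0 0 0;-33 -28 0 0 0 0;-37 -57.5 0 0 0 0;-37 -57.5 0 0 0 0;-10 -61 0 0 0 0;21 -65.3 0 0 0 0;21 -65.3 0 0 0 0"
}}

```text
clock: 7.65
tcp_pos: [0.599, -0.1087, 0.0007]
orientation: [0.207, 3.126, -0.0]
ft_force: [1.0, 0.1, 1.0]
width: 0.0
grasp_force: 0.0
```

Run:
```python
from h import *
o=observe();print(o['tcp_pos'],o['ft_force'])
s=snap('side')
a=cv2.resize(s['image'][200:300,230:360],None,fx=6,fy=6,interpolation=cv2.INTER_CUBIC)
cv2.imwrite('pics/side4.png',a)
```

```text
[ 0.59897453 -0.10868662  0.00070834] [1.01133092 0.1079268  0.96422791]
```

View pics/side4.png

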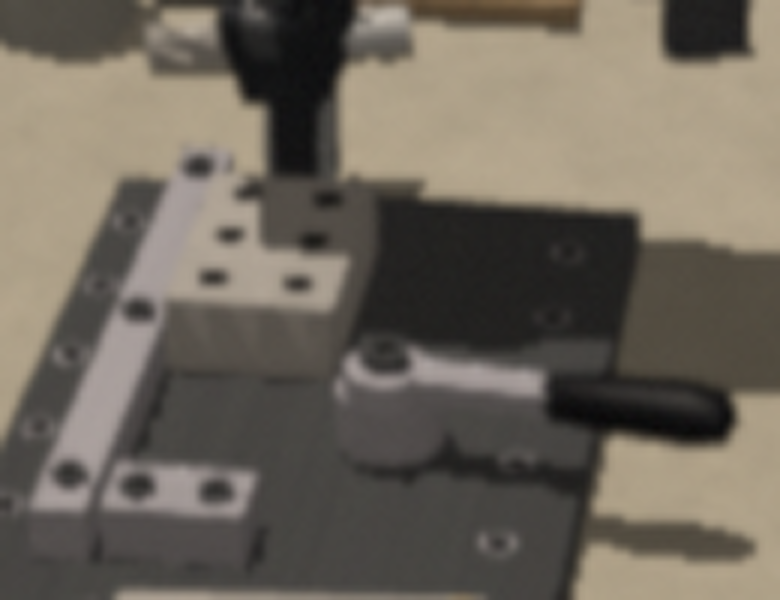

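The block now lies flush along the rail, with its near edge at crop (165,300)–(350,255) parallel to the rail and no gap. The finger is behind its far end. Now I'll push along fixture +y, world (0.132, 0.991).

{"name": "step_arm", "arguments": {
  "commands": "-3.5 4.5 0 0 0 0;-2.8 9.4 0 0 0 0;-2.1 14.4 0 0 0 0;-1.4 19.3 0 0 0 0;-0.7 25.3 0 0 0 0;0.1 31.2 0 0 0 0;0.9 37.2 0 0 0 0;1.7 43.1 0 0 0 0"
}}

```text
clock: 8.5
tcp_pos: [0.5923, -0.0659, -0.0011]
orientation: [-0.209, -3.132, 0.003]
ft_force: [-3.6, -4.9, 1.4]
width: -0.0
grasp_force: 2.7
```

{"name": "step_arm", "arguments": {
  "commands": "0.8 5.9 0 0 0 0;1.6 11.9 0 0 0 0;2.2 16.8 0 0 0 0;2.8 20.8 0 0 0 0;3.3 24.8 0 0 0 0;3.6 26.8 0 0 0 0;3.9 28.8 0 0 0 0;4.1 30.8 0 0 0 0"
}}

```text
clock: 9.3
tcp_pos: [0.5963, -0.0355, -0.0011]
orientation: [-0.209, -3.132, 0.003]
ft_force: [-4.4, -4.0, 2.1]
width: -0.0
grasp_force: 2.7
```

{"name": "step_arm", "arguments": {
  "commands": "0.3 2 0 0 0 0;0.5 4 0 0 0 0;0.8 6 0 0 0 0;1 7.5 0 0 0 0;1.2 9 0 0 0 0;1.3 10 0 0 0 0;1.4 11 0 0 0 0;1.4 11 0 0 0 0"
}}

```text
clock: 10.1
tcp_pos: [0.5974, -0.0263, -0.0012]
orientation: [-0.21, -3.131, 0.006]
ft_force: [-4.7, -8.4, 3.6]
width: -0.0003
grasp_force: 4.3
```

{"name": "step_arm", "arguments": {
  "commands": "0.2 1 0 0 0 0;0.3 2 0 0 0 0;0.3 2 0 0 0 0;0.3 2 0 0 0 0;0.3 2 0 0 0 0;0.3 2 0 0 0 0;0.3 2 0 0 0 0;0.3 2 0 0 0 0"
}}

```text
clock: 10.9
tcp_pos: [0.5974, -0.0263, -0.0012]
orientation: [-0.212, -3.131, 0.008]
ft_force: [-4.4, -11.2, 4.0]
width: -0.0001
grasp_force: 6.0
```

The block is firm on the stop: +2 mm commanded gave no motion and 11 N. I'll retract, lift, and go to the lever's start side.

{"name": "step_arm", "arguments": {
  "commands": "-2 -14 0 0 0 0;-3.5 -25 20 0 0 0;-3.5 -25 60 0 0 0;-3.5 -25 90 0 0 0;-35 15 90 0 0 0;-70 60 90 0 0 0;-100 100 90 0 0 0;-100 100 90 0 0 0"
}}

```text
clock: 11.7
tcp_pos: [0.4957, 0.0858, 0.0893]
orientation: [-0.193, -3.133, -0.005]
ft_force: [0.3, 0.1, -0.1]
width: -0.0005
grasp_force: 0.0
```

Run:
```python
from h import *
o=observe();print(o['tcp_pos'],o['orientation'],o['ft_force'])
s=snap('side'); t=snap('top')
a=cv2.resize(s['image'][215:305,230:350],None,fx=5,fy=5,interpolation=cv2.INTER_CUBIC)
b=cv2.resize(t['image'][152:267,252:402],None,fx=4,fy=4,interpolation=cv2.INTER_CUBIC)
cv2.imwrite('pics/s5.png',cv2.resize(np.vstack([a[:, :600],np.pad(b,((0,0),(0,0),(0,0)))]),None,fx=.63,fy=.63) if 0 else a); cv2.imwrite('pics/t5.png',b)
```

```text
[0.49569357 0.08584279 0.08927287] [-0.19297231 -3.13347932 -0.0052626 ] [ 0.31981829  0.14344899 -0.08483142]
```

View pics/s5.png

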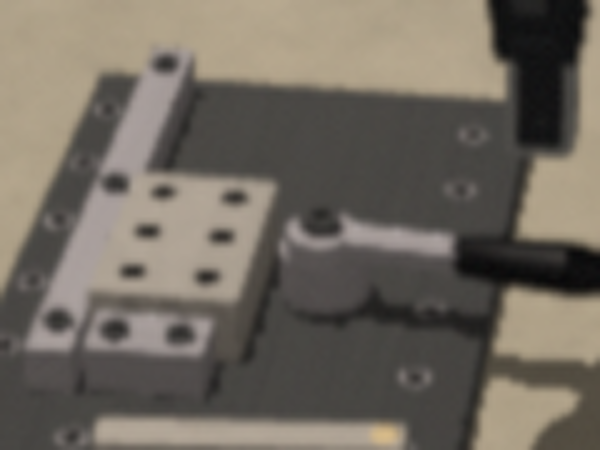

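Run:
```python
from h import *
s=np.load('side.npz'); f=lambda c:P(s,c,.042,(230,215),5)
b=[f(c) for c in [(92,296),(150,172),(276,183),(239,301)]]
th=np.radians(-7.6);t=np.array([.5905,.005]);R=np.array([[np.cos(th),-np.sin(th)],[np.sin(th),np.cos(th)]])
tb,pb,e=fitrect([(25.5,38),(25.5,-38),(-25.5,-38),(-25.5,38)],b)
print(np.degrees(tb)+7.6,1000*R.T@(pb-t),e.tolist())
r=[P(s,c,.034,(230,215),5) for c in [(27,350),(150,50),(193,57),(76,356)]]
tb,pb,e=fitrect([(61,85),(61,-120),(45,-120),(45,85)],r);print(np.degrees(tb),pb,e.tolist())
```

```text
0.15179254630554784 [19.26939646 22.7572302 ] [[0.4, -2.7], [3.4, 1.0], [-2.4, 0.5], [-1.4, 1.2]]
-6.932571502116856 [0.59134988 0.006987  ] [[0.0, 2.0], [-0.7, 0.4], [0.2, -3.0], [0.5, 0.6]]
```

The block is home by measurement: fixture (19.3, 22.8), skew about 0°. I'll lower the finger beside the lever grip.

{"name": "step_arm", "arguments": {
  "commands": "0 0 -20 0 0 0;0 0 -40 0 0 0;0 0 -60 0 0 0;0 0 -75 0 0 0;0 0 -83 0 0 0;0 0 -88 0 0 0;0 0 -88 0 0 0;0 0 -88 0 0 0"
}}

```text
clock: 12.6
tcp_pos: [0.5006, 0.0787, 0.0016]
orientation: [0.208, 3.134, 0.0]
ft_force: [-0.6, -0.1, -0.1]
width: -0.0001
grasp_force: 0.0
```

```bash
cat > arc.py <<'E'
from h import *
th=np.radians(-7.6);t=np.array([590.5,5]);R=np.array([[np.cos(th),-np.sin(th)],[np.sin(th),np.cos(th)]])
o=observe();p=o['tcp_pos'][:2]*1000;print('now fix',R.T@(p-t),o['tcp_pos'],o['ft_force'])
for a in range(170,285,5):
    A=np.radians(a);d=np.array([np.cos(A),np.sin(A)]);n=np.array([np.sin(A),-np.cos(A)])
    c=np.array([-27.1,20])+75*d+(8+14.5*abs(n[1])+11*abs(n[0]))*n
    print(a,np.round(c,0),np.round(R@c+t-p,1))
E
python3 arc.py
```

```text
now fix [-98.87117144  61.15462015] [0.50058545 0.07869375 0.00160306] [-0.5802824  -0.06454971 -0.12174505]
170 [-97.  57.] [ 1.5 -4.6]
175 [-100.   50.] [ -2.4 -11.1]
180 [-102.   43.] [ -5.7 -18.1]
185 [-104.   37.] [ -8.2 -23.5]
190 [-105.   31.] [-10.2 -29.3]
195 [-106.   25.] [-11.9 -35.3]
200 [-106.   18.] [-13.  -41.6]
205 [-106.   12.] [-13.6 -48.1]
210 [-105.    5.] [-13.6 -54.8]
215 [-104.   -2.] [-12.9 -61.6]
220 [-101.   -8.] [-11.7 -68.4]
225 [-99. -15.] [ -9.7 -75.2]
230 [-95. -21.] [ -7.  -81.8]
235 [-91. -27.] [ -3.7 -88.3]
240 [-86. -33.] [  0.3 -94.6]
245 [-81. -38.] [   5.  -100.5]
250 [-75. -43.] [  10.3 -106. ]
255 [-68. -47.] [  16.2 -110.9]
260 [-61. -50.] [  22.7 -115.3]
265 [-54. -53.] [  29.6 -119.1]
270 [-46. -55.] [  36.9 -122.1]
275 [-41. -56.] [  42.1 -124.3]
280 [-35. -58.] [  47.5 -126.1]
```

{"name": "step_arm", "arguments": {
  "commands": "-2.4 -8 0 0 0 0;-4 -12 0 0 0 0;-5 -16 0 0 0 0;-7 -20 0 0 0 0;-8 -23.5 0 0 0 0;-9.5 -27 0 0 0 0;-11 -31 0 0 0 0;-12 -35.5 0 0 0 0"
}}

```text
clock: 13.4
tcp_pos: [0.4876, 0.0432, 0.0011]
orientation: [-0.207, -3.135, -0.0]
ft_force: [1.0, 1.2, 0.5]
width: -0.0002
grasp_force: 0.6
```

{"name": "step_arm", "arguments": {
  "commands": "-1 -6 0 0 0 0;-1.6 -12 0 0 0 0;-1.6 -18 0 0 0 0;-1.3 -23 0 0 0 0;-0.6 -28 0 0 0 0;0.3 -33 0 0 0 0;2 -38 0 0 0 0;3.5 -42 0 0 0 0"
}}

```text
clock: 14.2
tcp_pos: [0.4914, 0.0008, 0.0011]
orientation: [-0.208, -3.135, 0.0]
ft_force: [-0.1, 1.7, 0.4]
width: 0.0003
grasp_force: 0.5
```

```bash
python3 arc.py
```

```text
now fix [-97.66721441 -17.27542442] [0.49140595 0.00079344 0.00107194] [-0.1205215   1.74786987  0.41103167]
170 [-97.  57.] [10.7 73.4]
175 [-100.   50.] [ 6.8 66.8]
180 [-102.   43.] [ 3.5 59.8]
185 [-104.   37.] [ 1.  54.4]
190 [-105.   31.] [-1.1 48.6]
195 [-106.   25.] [-2.7 42.6]
200 [-106.   18.] [-3.8 36.3]
205 [-106.   12.] [-4.4 29.8]
210 [-105.    5.] [-4.4 23.1]
215 [-104.   -2.] [-3.8 16.3]
220 [-101.   -8.] [-2.5  9.5]
225 [-99. -15.] [-0.5  2.7]
230 [-95. -21.] [ 2.1 -3.9]
235 [-91. -27.] [  5.5 -10.4]
240 [-86. -33.] [  9.5 -16.7]
245 [-81. -38.] [ 14.2 -22.6]
250 [-75. -43.] [ 19.5 -28.1]
255 [-68. -47.] [ 25.4 -33. ]
260 [-61. -50.] [ 31.8 -37.4]
265 [-54. -53.] [ 38.8 -41.2]
270 [-46. -55.] [ 46.1 -44.2]
275 [-41. -56.] [ 51.3 -46.4]
280 [-35. -58.] [ 56.7 -48.2]
```

{"name": "step_arm", "arguments": {
  "commands": "1.5 -3 0 0 0 0;3.5 -7 0 0 0 0;5.5 -10.5 0 0 0 0;8 -14.5 0 0 0 0;10.5 -18 0 0 0 0;13 -21.5 0 0 0 0;16 -25 0 0 0 0;19.5 -28 0 0 0 0"
}}

```text
clock: 15.0
tcp_pos: [0.5106, -0.0267, 0.001]
orientation: [-0.208, -3.134, -0.0]
ft_force: [-1.9, 3.5, -0.0]
width: 0.0001
grasp_force: 1.6
```

{"name": "step_arm", "arguments": {
  "commands": "3 -2.5 0 0 0 0;6 -5 0 0 0 0;9 -7 0 0 0 0;12 -9 0 0 0 0;15 -11 0 0 0 0;18 -12.5 0 0 0 0;20 -13.5 0 0 0 0;22 -14.5 0 0 0 0"
}}

```text
clock: 15.8
tcp_pos: [0.5299, -0.0388, 0.0003]
orientation: [-0.204, -3.129, -0.003]
ft_force: [-8.0, 8.0, 3.0]
width: -0.0001
grasp_force: 5.0
```

```bash
python3 arc.py | sed -n '1p;18,$p'
```

```text
now fix [-54.24951679 -51.47123365] [ 5.29919636e-01 -3.88442414e-02  3.25338783e-04] [-8.04809443  8.04380903  2.97352963]
250 [-75. -43.] [-19.   11.6]
255 [-68. -47.] [-13.1   6.6]
260 [-61. -50.] [-6.7  2.2]
265 [-54. -53.] [ 0.3 -1.5]
270 [-46. -55.] [ 7.6 -4.6]
275 [-41. -56.] [12.8 -6.8]
280 [-35. -58.] [18.2 -8.6]
```

{"name": "step_arm", "arguments": {
  "commands": "1.5 -0.5 0 0 0 0;3 -1 0 0 0 0;4.5 -1.5 0 0 0 0;6 -2 0 0 0 0;7 -2 0 0 0 0;8 -2 0 0 0 0;8 -2 0 0 0 0;8 -2 0 0 0 0"
}}

```text
clock: 16.6
tcp_pos: [0.5368, -0.0416, 0.0]
orientation: [-0.205, -3.127, -0.001]
ft_force: [-8.2, 6.0, 3.6]
width: -0.0003
grasp_force: 4.5
```

```bash
python3 arc.py | sed -n '1p;21,$p'
```

```text
now fix [-47.08953527 -53.28629089] [ 5.36776668e-01 -4.15903077e-02  9.85769217e-06] [-8.18843912  5.97638729  3.60176765]
265 [-54. -53.] [-6.6  1.2]
270 [-46. -55.] [ 0.8 -1.8]
275 [-41. -56.] [ 5.9 -4. ]
280 [-35. -58.] [11.3 -5.8]
```

Still moving at about 270°. I'll keep pushing until it stops.

{"name": "step_arm", "arguments": {
  "commands": "1 0 0 0 0 0;2 0 0 0 0 0;3 -0.3 0 0 0 0;4 -0.5 0 0 0 0;4 -0.5 0 0 0 0;4 -0.5 0 0 0 0;4 -0.5 0 0 0 0;4 -0.5 0 0 0 0"
}}

```text
clock: 17.4
tcp_pos: [0.5388, -0.0421, -0.0002]
orientation: [-0.205, -3.124, -0.001]
ft_force: [-12.4, 5.2, 7.5]
width: 0.0002
grasp_force: 6.6
```

{"name": "step_arm", "arguments": {
  "commands": "1 0 0 0 0 0;2 0 0 0 0 0;3 0 0 0 0 0;3 0 0 0 0 0;3 0 0 0 0 0;3 0 0 0 0 0;3 0 0 0 0 0;3 0 0 0 0 0"
}}

```text
clock: 18.2
tcp_pos: [0.5388, -0.0422, -0.0006]
orientation: [-0.205, -3.118, -0.0]
ft_force: [-18.3, 4.9, 13.3]
width: -0.0002
grasp_force: 9.7
```

That is the hard stop: no motion with 18 N applied. I'll back off, lift, move clear and look.

{"name": "step_arm", "arguments": {
  "commands": "-15 2 0 0 0 0;-45 6 0 0 0 0;-60 8 0 0 0 0;-60 8 40 0 0 0;-60 8 90 0 0 0;-60 8 130 0 0 0;-80 58 130 0 0 0;-90 108 130 0 0 0"
}}

```text
clock: 19.0
tcp_pos: [0.4606, 0.0583, 0.1333]
orientation: [0.217, 3.129, -0.0]
ft_force: [0.5, 0.9, -0.9]
width: 0.0002
grasp_force: 0.0
```

{"name": "step_arm", "arguments": {
  "commands": "-10 50 0 0 0 0;-20 100 0 0 0 0;-30 150 0 0 0 0;-40 200 0 0 0 0;-40 200 0 0 0 0;-40 200 0 0 0 0;-40 200 0 0 0 0;-40 200 0 0 0 0"
}}

```text
clock: 19.8
tcp_pos: [0.4197, 0.2575, 0.131]
orientation: [0.213, 3.134, -0.002]
ft_force: [1.2, -1.2, -0.2]
width: -0.0002
grasp_force: 0.0
```

Run:
```python
from h import *
o=observe();print(o['tcp_pos'],o['ft_force'])
t=snap('top')
cv2.imwrite('pics/t6.png',cv2.resize(t['image'][152:267,252:402],None,fx=5,fy=5,interpolation=cv2.INTER_CUBIC))
```

```text
[0.41971331 0.25745166 0.13100067] [ 1.17867312 -1.16286882 -0.18890303]
```

View pics/t6.png

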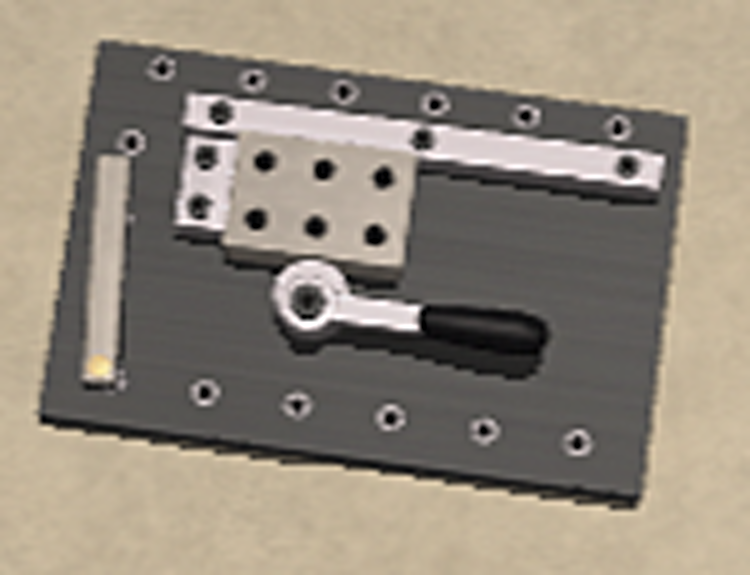

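The block, at crop (235,130)–(415,265), is tight on the rail and end stop. The lever, hub (308,298) to grip tip (545,335), lies along −y and is closed. The feeler gauge hasn't moved. I'm handing it in.

```bash
python3 -c "
from station import order
print(order.finish_job())"
```

```text
the job is handed in; nothing more can be done
None
```

The set-up block is home against the rail and end stop, the cam lever is closed on its stop, and the job was handed in with the arm clear at about 20 s of the 61 s allowed.

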